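# Flip up the tab and back the vent cap off to its stop

### The job

Open the vent of the blue canister: first lift the yellow hinged tab that lies folded on the red cap until it stands upright, then use it to unscrew the cap anticlockwise until it bears firmly against its open stop, which lies somewhere else each time and can only be felt, and hold it there for a moment. Do not wrench it: the canister sits in a soft rubber cradle and must never be twisted far round. Let go with the tab left standing and the cap open, and leave everything else on the worktop where it is.

Things in the scene. Friction and masses are not known exactly. Their poses are not given: they have to be found in the camera images.
- cradle: Dark steel cradle bolted to the worktop, base plate 160 x 160 x 12 mm; origin at the centre of its underside, on the vertical axis of canister and cap; its -x axis points to the side of the yellow lug. In its rubber ring sits a blue canister 116 mm wide. The rubber lets the canister turn elastically about the vertical axis, about 3 N m per rad, and springs back when let go.
- lug (a point): Yellow lug on the canister's side, 14 x 10 x 12 mm; the point is 64 mm from the vertical axis, 84 mm above the worktop. It shows the canister's twist: y = 0 in the cradle's frame at rest; anticlockwise twist (seen from above) moves it to the cradle's -y, 6 mm per 0.1 rad. More than 0.22 rad either way (about 0.65 N m) is wrenching it.
- hinge_mid (a point): Centre of the tab's hinge, on the red cap's vertical axis, 138 mm above the worktop. The cap is a ribbed disc 96 mm wide, 15 mm thick; its flat top is 11 mm below this point. The frame turns with the cap: z up, y along the hinge pin; the folded tab points along -x. Two red ears, 4 mm thick, stand beside the tab at the hinge up to 4.5 mm above the pin.
- cap_dot (a point): White dot on the cap's top, 42 mm from the axis, on hinge_mid's +x side. The cap unscrews anticlockwise seen from above, in place (it does not rise), against a steady friction of 0.15 N m, and meets a rigid open stop after 0.8 to 1.5 rad more, different each time. There the moment climbs: 0.3 to 0.5 N m is firm, held for half a second.
- tab (a joint): Angle of the yellow tab in rad: 0 folded flat, about 1.57 upright, end of travel 1.62; it is stiff (about 0.08 N m) and stays where it is left
- tab_tip (a point): Mid-point of the yellow tab's width and thickness, 52 mm from the hinge pin. The tab is 26 mm wide along the hinge, 10 mm thick, and ends 62 mm from the pin. Folded, its underside is 6 mm above the cap's top and its side edges can be pinched from above and followed round the hinge; upright it stands on the cap's axis and can be pinched from above.
- scraper: Bystander: clear acrylic scraper about 140 x 60 x 8 mm, lying beside the cradle; origin at its underside
- cork: Bystander: cork 28 mm wide and 34 mm high, standing beside the cradle; origin at its underside
- brush: Bystander: green nylon brush 215 mm long, lying to the left; origin at its underside
- cup: Bystander: stainless cup 72 mm wide, 90 mm high; origin at its underside
- lamp: Bystander: cordless lamp with a toggle switch, 100 mm wide, 220 mm high; origin at its underside
- spray: Bystander: white bottle with blue cap, 60 mm wide, 150 mm high; origin at its underside

How it is judged:
By the outcome, as a careful person would: the job done as asked, in the order asked, and still so for the second after the job is handed in, with the robot touching nothing.
It also fails if it takes over 67 s, if anything falls off the work surface, if the arm or the gripper's body presses on something with over 40 N, if the wrist force passes 120 N, or if a joint passes its speed limit or range.

### The arm

A 6-joint arm with a two-finger parallel gripper is mounted at the origin on the work surface. World frame = base frame: x ahead of the robot, y to its left, z up, the work surface at z = 0. Lengths are in m, angles in degrees, forces in N, time in s.
With the tool pointing down it reaches from about 0.375 to 0.9 m from the base axis. Payload 3.1 kg.
Tool frame: the origin (TCP) lies on the front face of the gripper's body, between the roots of the fingers; the fingertips stand 70 mm ahead of it and the grasp point (between the pads) lies 51 mm ahead of it (bot.tip_extent is the distance from the TCP to the fingertips, in m); z points along the fingers, x is the direction in which the jaws open and shut, and the axes are right-handed (so a half turn about z gives the same grasp; the last joint's range is limited). The gripper opens to 87 mm and grips with 3 to 60 N. Pads are 19 mm wide; open, the fingers measure 117 mm over their backs; the gripper's body (75 mm by 190 mm) begins 51 mm behind the grasp point.
Start: joints at [-10.227, 30.224, 82.088, -0, 67.689, -10.227], TCP at [0.625, 0, 0.292] pointing down, gripper open.
Joint ranges: [-176.69, 176.69], [-43.24, 126.21], [12.49, 139.97], [-82, 262], [0, 151.66], [-163.58, 163.58]. Speed limits (degrees/s): [159.86, 159.86, 180, 180, 180, 180].

### API

Orientations are given as a 3x3 rotation matrix whose columns are the frame's x, y, z axes.
In Python, from rig import bot, viewer, ticket gives the robot as it stands. The module is installed in compiled form; this text tells all that it offers.
- The arm moves only by the tool arm_command, never from a script. Its argument "targets" is a list of rows, each an object with "rot": the turn, a rotation vector about the tool's x, y, z in degrees, a list of three; "offset": the shift along the tool's x, y, z in cm, a list of three; "gripper": the closure, from 0 (fully open) to 1 (shut). A call has 1 to 8 rows; each row is the pose to reach, as a shift and turn from the pose commanded when the call began, along the tool's axes at that moment; what a row does not reach only later rows make up. A row lasts 1/10 s, in which the tool goes at most 50 mm and 8.59 degrees, less where a joint would pass 70% of its speed; a pose out of reach is approached as far as the arm can. A call with a gripper value outside its range is refused whole. The fingers move at their own pace and stop on an object; the grip force is fixed at half the most. Time passes only in rows, so rows that repeat a pose let the fingers close. It gives the time, the measured TCP pose, the force and the opening at its end, in the units of the state.
- bot.read_state(): the state, without advancing time (a new reading comes with each control period).
- viewer.capture(name): name is "scene" or "side" or "wrist"; returns a dict with "frame" (480x640x3 uint8, red, green, blue), "fx", "fy", "cx", "cy" (pixels), "view" (4x4, takes a point from world to camera coordinates). Camera axes: x right, y down, z forward; pixel columns grow to the right and rows downward; lengths in m; the calibration is good to about 2 mm. A picture is of the moment at which its call begins. There is no depth.
- ticket.hand_in(): hands the job in, once; it reports no verdict.
The state is a dict: "time_s": time; "joint_positions": joint angles; "qvel": joint speeds; "tau": joint torques, N m; "position": TCP position; "tcp_rot": TCP orientation; "force": force on the tool from outside, world axes, zero at the start; "moment": the same for the moment, N m; "opening": opening from 0.0 (shut) to 1.0 (fully open).
Only numpy, scipy, OpenCV 4.12 (cv2) and the standard library are available. Lean on these libraries where they do the work, as an engineer would, in place of code of your own. Each camera call takes 0.05 s, during which the arm holds its last target. There are 200 camera calls.

## Working session

There is one attempt and no reset: what is moved stays moved. The work goes in short steps, Python scripts to look and compute and a tool call to move; the robot and the scene stay as the last step left them, time stands still between calls to the robot, and variables do not carry over. Pictures are saved under pics/ and viewed, about 8 in all and at most 12, crops included, and the job is handed in when it is done.

Besides the shell and the picture viewer there is one more tool, called after "Emit:" in YAML: its name, and indented under it one key for each argument. arm_command: Moves the arm, as the interface text tells. Its arguments: {"type":"object","properties":{"targets":{"type":"array"}},"required":["targets"]}

```bash
mkdir -p pics
python3 - <<'E'
from rig import bot,viewer
import cv2,numpy as np
s=bot.read_state();print(s)
ims=[]
for n in("scene","side","wrist"):
    c=viewer.capture(n);cv2.imwrite(f"pics/{n}0.png",c["frame"][:,:,::-1]);np.savez(f"pics/{n}0.npz",**c);print(n,c["fx"],c["cx"],np.round(c["view"],3).tolist())
E
```

```text
{'time_s': 0.0, 'joint_positions': array([-1.02278913e+01,  3.02772560e+01,  8.21551062e+01,  2.98229124e-04,
        6.76882872e+01, -1.02263646e+01]), 'qvel': array([ 0.00143948,  0.06206492, -0.11766637,  0.03242588, -0.0490598 ,
        0.04325137]), 'tau': array([-5.45745443e-04, -4.40045428e+01, -1.76593530e+01,  6.32597599e-02,
        5.83207863e-02, -1.53719384e-04]), 'position': array([6.24430034e-01, 1.26970376e-04, 2.91296910e-01]), 'tcp_rot': array([[ 9.99997854e-01, -2.90186638e-05, -2.07141269e-03],
       [-2.82344022e-05, -9.99999928e-01,  3.78640200e-04],
       [-2.07142352e-03, -3.78580903e-04, -9.99997783e-01]]), 'force': array([0.42999076, 0.51910648, 0.31475247]), 'moment': array([ 0.0250266 , -0.01966128, -0.03682672]), 'opening': 1.0015099380667942}
scene 448.90525167534565 320.499109945412 [[-0.785, 0.62, 0.016, 0.432], [0.339, 0.45, -0.826, -0.121], [-0.519, -0.643, -0.563, 1.445], [0.0, 0.0, 0.0, 1.0]]
side 520.5169964272997 320.8803373267523 [[0.907, -0.422, 0.01, -0.49], [-0.262, -0.581, -0.771, 0.237], [0.331, 0.696, -0.637, 1.03], [0.0, 0.0, 0.0, 1.0]]
wrist 387.04014521966195 316.4383652970766 [[1.0, 0.001, -0.001, -0.625], [0.001, -0.969, 0.247, -0.03], [-0.001, -0.247, -0.969, 0.39], [0.0, 0.0, 0.0, 1.0]]
```

View pics/scene0.png

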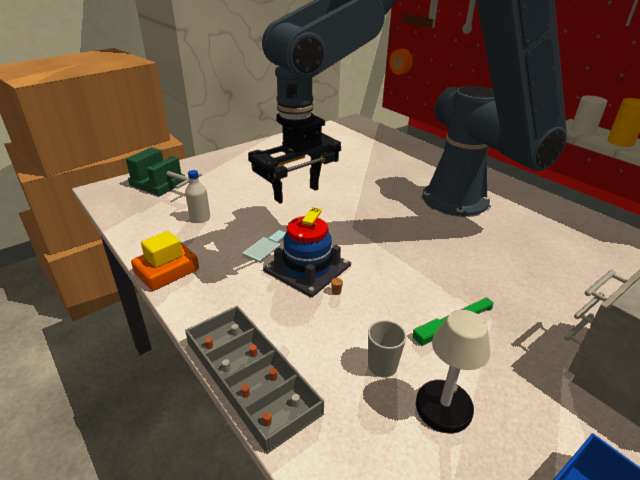

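View pics/wrist0.png

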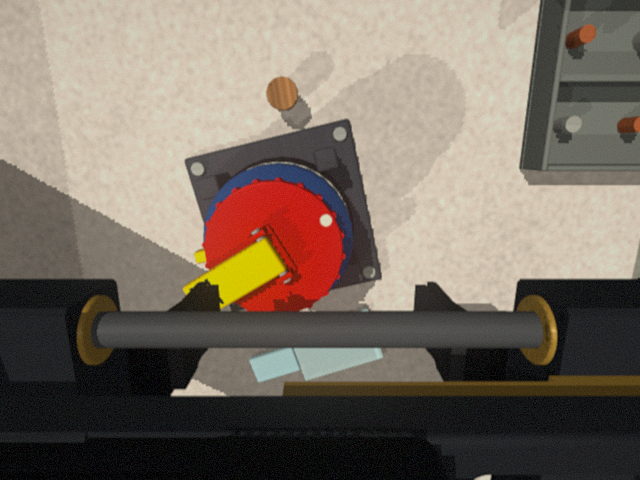

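The scene view shows the canister at about (308,240). In the wrist view:
- cap centre near (273,246)
- white dot at (326,220)
- yellow lug at (200,257)
- folded tab running to about (205,297), toward the lower left
- scraper below the cradle and cork above it

Next I'll work out the poses.

```bash
cat > h.py <<'E'
import numpy as np,cv2
from scipy.optimize import least_squares
def ray(c,u,v,z):
    V=c["view"];R=V[:3,:3];o=-R.T@V[:3,3]
    d=R.T@np.array([(u-c["cx"])/c["fx"],(v-c["cy"])/c["fy"],1]);return o+d*(z-o[2])/d[2]
def proj(c,p):
    q=np.atleast_2d(p)@c["view"][:3,:3].T+c["view"][:3,3]
    return np.c_[c["fx"]*q[:,0]/q[:,2]+c["cx"],c["fy"]*q[:,1]/q[:,2]+c["cy"]]
def masks(f):
    h=cv2.cvtColor(np.ascontiguousarray(f),cv2.COLOR_RGB2HSV);H,S,V=cv2.split(h)
    return dict(yel=((H>24)&(H<34)&(S>180)&(V>90)),white=((S<60)&(V>170)),red=((H<6)|(H>174))&(S>180)&(V>80))
def blobs(m,mina=8):
    n,l,s,c=cv2.connectedComponentsWithStats(m.astype(np.uint8));return [(s[i,4],c[i],l==i) for i in range(1,n) if s[i,4]>=mina]
E
python3 - <<'E'
from h import *
for n in("wrist","side","scene"):
    c=dict(np.load(f"pics/{n}0.npz"));m=masks(c["frame"])
    for k in("yel","red"):
        print(n,k,[(a,np.round(p,1).tolist(),np.round(cv2.boxPoints(cv2.minAreaRect(np.argwhere(b)[:,::-1].astype(np.float32))),0).tolist()) for a,p,b in blobs(m[k],10)][:8])
c=dict(np.load("pics/wrist0.npz"))
m=masks(c["frame"])["white"];m2=np.zeros_like(m);m2[208:232,314:338]=m[208:232,314:338];print([(a,p) for a,p,b in blobs(m2)])
s=dict(np.load("pics/side0.npz"));f=s["frame"]
p=proj(s,ray(c,270,246,.13))[0].astype(int);print(p)
u,v=p;cv2.imwrite("pics/sidecrop.png",cv2.resize(f[v-60:v+60,u-80:u+80,::-1],None,fx=5,fy=5))
g=c["frame"][150:330,170:370,::-1];cv2.imwrite("pics/wcrop.png",cv2.resize(g,None,fx=3.3,fy=3.3))
E
```

```text
wrist yel [(np.int32(2797), [242.0, 272.4], [[182.0, 287.0], [265.0, 236.0], [285.0, 269.0], [202.0, 321.0]]), (np.int32(102), [200.0, 256.4], [[194.0, 252.0], [204.0, 250.0], [206.0, 261.0], [196.0, 263.0]])]
wrist red [(np.int32(11280), [279.4, 240.3], [[201.0, 180.0], [342.0, 176.0], [346.0, 308.0], [205.0, 313.0]])]
side yel [(np.int32(170), [336.2, 234.2], [[324.0, 240.0], [341.0, 223.0], [348.0, 230.0], [331.0, 247.0]]), (np.int32(505), [501.5, 264.4], [[482.0, 262.0], [513.0, 248.0], [521.0, 266.0], [490.0, 280.0]]), (np.int32(11), [320.0, 257.6], [[318.0, 258.0], [321.0, 256.0], [322.0, 257.0], [320.0, 260.0]])]
side red [(np.int32(626), [346.3, 235.5], [[322.0, 221.0], [364.0, 221.0], [364.0, 251.0], [322.0, 251.0]])]
scene yel [(np.int32(142), [311.5, 214.7], [[303.0, 220.0], [313.0, 204.0], [321.0, 210.0], [310.0, 225.0]]), (np.int32(413), [160.6, 240.9], [[142.0, 241.0], [174.0, 227.0], [179.0, 241.0], [148.0, 254.0]])]
scene red [(np.int32(331), [427.6, 127.6], [[406.0, 124.0], [409.0, 116.0], [448.0, 131.0], [445.0, 139.0]]), (np.int32(1399), [573.5, 183.9], [[485.0, 154.0], [489.0, 144.0], [643.0, 204.0], [639.0, 214.0]]), (np.int32(727), [307.0, 230.2], [[286.0, 241.0], [288.0, 216.0], [328.0, 219.0], [326.0, 243.0]])]
[(np.int32(90), array([325.54444444, 219.78888889]))]
[342 229]
```

View pics/sidecrop.png

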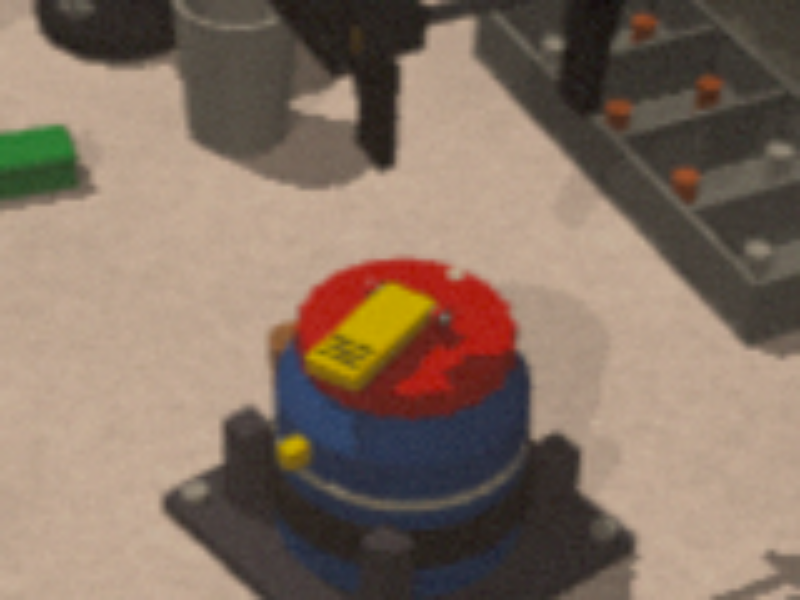

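View pics/wcrop.png

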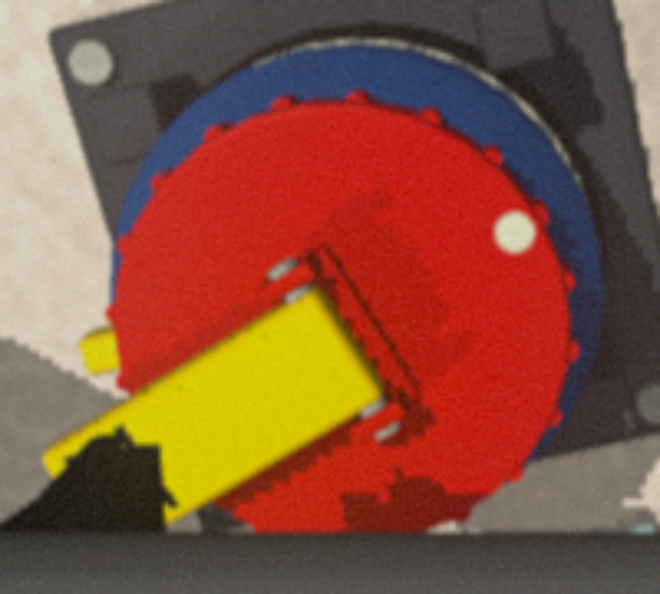

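The side crop shows the tab folded toward the lug and the robot side, with pin ends at (370,284) and (443,318). The wrist crop shows pin ends at (290,281) and (380,420), with the dot at (515,232).

Run:
```python
from h import *
c=dict(np.load("pics/wrist0.npz"));s=dict(np.load("pics/side0.npz"));k=dict(np.load("pics/scene0.npz"))
W=lambda x,y:(170+x/3.3,150+y/3.3)
S=lambda x,y:(262+x/5,169+y/5)
h=ray(c,*W(335,351),.1385);d=ray(c,325.5,219.8,.127);print("hinge",h,"dot",d,np.hypot(*(d-h)[:2]),np.degrees(np.arctan2(*(d-h)[1::-1])))
a=ray(c,*W(282,270),.138);b=ray(c,*W(388,430),.138);print("pin yaw",np.degrees(np.arctan2(*(a-b)[1::-1])),np.hypot(*(a-b)[:2]))
e1=ray(c,*W(310,290),.143);e2=ray(c,*W(45,460),.143);print("edge yaw",np.degrees(np.arctan2(*(e1-e2)[1::-1])))
# tab edges both (top surface)
e3=ray(c,*W(384,395),.143);print("edge corners near hinge",e1,e3,(e1+e3)/2)
l=ray(c,200,256.4,.087);print("lug",l,np.hypot(*(l-h)[:2]),np.degrees(np.arctan2(*(l-h)[1::-1])))
print("side hinge",ray(s,*S(406,301),.1385),"side dot",ray(s,*S(455,274),.127))
# far rim of cap: fit circle r=48 using upper arc of red mask
m=masks(c["frame"])["red"].astype(np.uint8)
P=[]
for u in range(225,335,4):
    v=np.argmax(m[:,u]); P.append(ray(c,u,v,.127)[:2])
P=np.array(P);r=least_squares(lambda x:np.hypot(*(P-x[:2]).T)-.0485,h[:2],loss="soft_l1",f_scale=.0005);print("rim",r.x,np.std(r.fun))
```

```text
hinge [ 5.95781267e-01 -5.45187188e-04  1.38500000e-01] dot [0.63142922 0.02183335 0.127     ] 0.042090083644687214 32.11916184406723
pin yaw 121.43579907095071 0.038858160099381006
edge yaw 32.788089116632314
edge corners near hinge [0.59183405 0.01293561 0.143     ] [ 0.60576001 -0.00831205  0.143     ] [0.59879703 0.00231178 0.143     ]
lug [ 0.53252774 -0.01484617  0.087     ] 0.06485003212539318 -167.26019086655668
side hinge [ 0.59113322 -0.00400757  0.1385    ] side dot [0.62696731 0.01711236 0.127     ]
rim [ 5.96490903e-01 -5.17739645e-04] 0.0008250085155218853
```

Emit:
arm_command:
  targets:
    - {"rot": [0, 0, 57.6], "offset": [-7.0, 2.6, 4.2], "gripper": 0.2}
    - {"rot": [0, 0, 57.6], "offset": [-7.0, 2.6, 4.2], "gripper": 0.2}
    - {"rot": [0, 0, 57.6], "offset": [-7.0, 2.6, 4.2], "gripper": 0.2}
    - {"rot": [0, 0, 57.6], "offset": [-7.0, 2.6, 4.2], "gripper": 0.2}
    - {"rot": [0, 0, 57.6], "offset": [-7.0, 2.6, 4.2], "gripper": 0.2}
    - {"rot": [0, 0, 57.6], "offset": [-7.0, 2.6, 4.2], "gripper": 0.2}
    - {"rot": [0, 0, 57.6], "offset": [-7.0, 2.6, 4.2], "gripper": 0.2}
    - {"rot": [0, 0, 57.6], "offset": [-7.0, 2.6, 4.2], "gripper": 0.2}

```text
time_s: 0.95
position: [0.5548, -0.0259, 0.25]
tcp_rot: [[0.536, -0.844, -0.001], [-0.844, -0.536, 0.0], [-0.0, 0.0, -1.0]]
force: [-0.3, 0.4, -0.1]
opening: 0.801
```

Emit:
arm_command:
  targets:
    - {"rot": [0, 0, 0], "offset": [0, 0, 0], "gripper": 0.2}
    - {"rot": [0, 0, 0], "offset": [0, 0, 0], "gripper": 0.2}

```text
time_s: 1.15
position: [0.5549, -0.0259, 0.2501]
tcp_rot: [[0.537, -0.843, -0.0], [-0.843, -0.537, 0.0], [-0.0, 0.0, -1.0]]
force: [0.3, 0.5, -0.6]
opening: 0.798
```

Run:
```python
from h import *
from rig import bot,viewer
s=bot.read_state();print(s["time_s"],s["joint_positions"],s["position"],s["tcp_rot"],s["opening"],s["force"],s["moment"])
c=viewer.capture("wrist");np.savez("pics/wrist1.npz",**c);cv2.imwrite("pics/wrist1.png",c["frame"][:,:,::-1])
print(proj(c,[[.5959,-.0005,.138],[.5554,-.0262,.143]]))
```

```text
1.15 [-1.42019909e+01  2.80123792e+01  9.46420914e+01  7.61326482e-04
  5.73620711e+01  4.33075923e+01] [ 0.55491358 -0.02593305  0.25013607] [[ 5.37152460e-01 -8.43485126e-01 -2.77137937e-04]
 [-8.43485143e-01 -5.37152498e-01  8.16791673e-05]
 [-2.17760498e-04  1.89887567e-04 -9.99999958e-01]] 0.7979614134643885 [ 0.26961288  0.53830481 -0.60904932] [-0.05543022  0.10800094  0.00854137]
[[316.15627575 189.08046639]
 [315.97378662 278.80819862]]
```

View pics/wrist1.png

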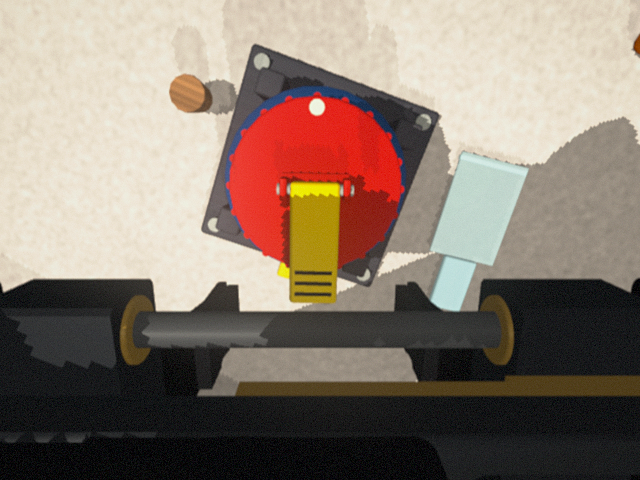

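The wrist view now shows the hinge at (315.5,189.5), as predicted. The tab centre is at column 314, about 1 mm toward tool -x and turned about 0.9°. The jaws straddle it, so I'll correct, descend to fingertips at about 0.131 m and close.

Emit:
arm_command:
  targets:
    - {"rot": [0, 0, 0.9], "offset": [-0.1, 0, 2.0], "gripper": 0.2}
    - {"rot": [0, 0, 0.9], "offset": [-0.1, 0, 4.0], "gripper": 0.2}
    - {"rot": [0, 0, 0.9], "offset": [-0.1, 0, 4.9], "gripper": 0.3}
    - {"rot": [0, 0, 0.9], "offset": [-0.1, 0, 4.9], "gripper": 0.5}
    - {"rot": [0, 0, 0.9], "offset": [-0.1, 0, 4.9], "gripper": 0.6}
    - {"rot": [0, 0, 0.9], "offset": [-0.1, 0, 4.9], "gripper": 0.6}

```text
time_s: 1.8
position: [0.5551, -0.0253, 0.2021]
tcp_rot: [[0.523, -0.853, 0.002], [-0.853, -0.523, -0.0], [0.001, -0.001, -1.0]]
force: [-0.4, 0.2, 0.2]
opening: 0.52
```

Emit:
arm_command:
  targets:
    - {"rot": [0, 0, 0], "offset": [0, 0, 0], "gripper": 0.65}
    - {"rot": [0, 0, 0], "offset": [0, 0, 0], "gripper": 0.68}
    - {"rot": [0, 0, 0], "offset": [0, 0, 0], "gripper": 0.7}
    - {"rot": [0, 0, 0], "offset": [0, 0, 0], "gripper": 0.72}
    - {"rot": [0, 0, 0], "offset": [0, 0, 0], "gripper": 1}
    - {"rot": [0, 0, 0], "offset": [0, 0, 0], "gripper": 1}
    - {"rot": [0, 0, 0], "offset": [0, 0, 0], "gripper": 1}

```text
time_s: 2.5
position: [0.5543, -0.0249, 0.2013]
tcp_rot: [[0.523, -0.853, -0.0], [-0.853, -0.523, 0.0], [-0.001, 0.0, -1.0]]
force: [-0.8, 1.2, 2.5]
opening: 0.295
```

Run:
```python
from h import *
from rig import bot,viewer
s=bot.read_state();print(s["time_s"],s["joint_positions"],s["position"],s["opening"]*87,s["force"],s["moment"])
c=viewer.capture("wrist");np.savez("pics/wrist2.npz",**c);cv2.imwrite("pics/wrist2.png",c["frame"][:,:,::-1])
```

```text
2.5 [-1.41191428e+01  3.20195905e+01  9.70954101e+01  1.81330850e-02
  5.09113323e+01  4.43646298e+01] [ 0.55425405 -0.02489846  0.2013404 ] 25.626366865962545 [-0.83119505  1.2237729   2.50590218] [ 0.29333141  0.25157116 -0.00193801]
```

View pics/wrist2.png

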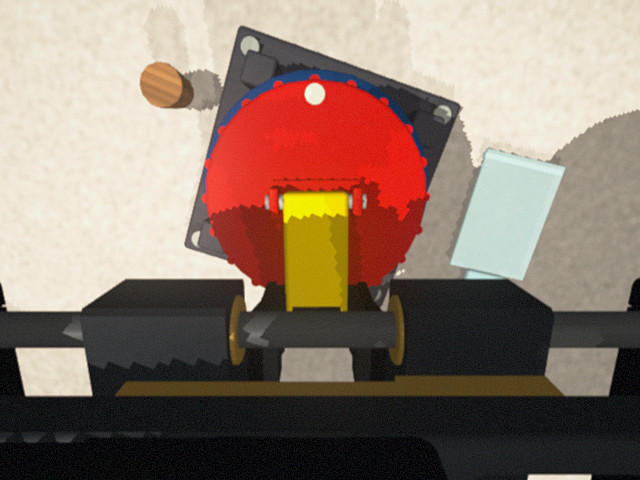

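The tab is pinched at 25.6 mm and the cap dot is still at (315,94), so the cap hasn't turned. I'll follow the arc of radius 48 mm with the tool vertical, letting the tab pivot between the pads.

Emit:
arm_command:
  targets:
    - {"rot": [0, 0, 0], "offset": [0, -0.02, -0.42], "gripper": 1}
    - {"rot": [0, 0, 0], "offset": [0, -0.07, -0.84], "gripper": 1}
    - {"rot": [0, 0, 0], "offset": [0, -0.16, -1.25], "gripper": 1}
    - {"rot": [0, 0, 0], "offset": [0, -0.29, -1.65], "gripper": 1}
    - {"rot": [0, 0, 0], "offset": [0, -0.45, -2.04], "gripper": 1}
    - {"rot": [0, 0, 0], "offset": [0, -0.65, -2.41], "gripper": 1}
    - {"rot": [0, 0, 0], "offset": [0, -0.65, -2.41], "gripper": 1}

```text
time_s: 3.25
position: [0.5594, -0.0216, 0.2257]
tcp_rot: [[0.523, -0.852, -0.002], [-0.852, -0.523, -0.0], [-0.001, 0.001, -1.0]]
force: [-2.1, 1.3, -4.4]
opening: 0.294
```

Run:
```python
from h import *
from rig import bot,viewer
s=bot.read_state();print(s["time_s"],s["position"],s["opening"]*87,s["force"],s["moment"])
c=viewer.capture("wrist");np.savez("pics/wrist3.npz",**c);d=viewer.capture("side");np.savez("pics/side3.npz",**d)
im=np.vstack([c["frame"][60:340,140:500],cv2.resize(d["frame"][165:295,262:442],(360,260),interpolation=cv2.INTER_CUBIC)])
cv2.imwrite("pics/v3.png",im[:,:,::-1])
```

```text
3.25 [ 0.55939933 -0.02160165  0.22570133] 25.576704134412097 [-2.10557895  1.34839629 -4.38479505] [0.09448539 0.60900317 0.10045803]
```

View pics/v3.png

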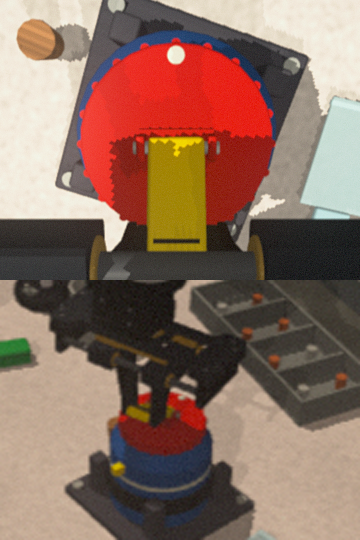

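The tab is lifting cleanly to about 30° with small forces, the cap isn't turning, and the pads still hold it. I'll continue to upright.

Emit:
arm_command:
  targets:
    - {"rot": [0, 0, 0], "offset": [0, -0.38, -0.56], "gripper": 1}
    - {"rot": [0, 0, 0], "offset": [0, -0.83, -1.06], "gripper": 1}
    - {"rot": [0, 0, 0], "offset": [0, -1.34, -1.49], "gripper": 1}
    - {"rot": [0, 0, 0], "offset": [0, -1.91, -1.85], "gripper": 1}
    - {"rot": [0, 0, 0], "offset": [0, -2.53, -2.12], "gripper": 1}
    - {"rot": [0, 0, 0], "offset": [0, -3.17, -2.3], "gripper": 1}
    - {"rot": [0, 0, 0], "offset": [0, -3.84, -2.4], "gripper": 1}
    - {"rot": [0, 0, 0], "offset": [0, -4.17, -2.41], "gripper": 1}

```text
time_s: 4.15
position: [0.5954, 0.0002, 0.2517]
tcp_rot: [[0.523, -0.852, -0.001], [-0.852, -0.523, -0.001], [0.0, 0.001, -1.0]]
force: [-8.1, -1.3, 6.4]
opening: 0.288
```

Emit:
arm_command:
  targets:
    - {"rot": [0, 0, 0], "offset": [0, 0, 0], "gripper": 1}

```text
time_s: 4.25
position: [0.5957, 0.0004, 0.2518]
tcp_rot: [[0.523, -0.852, 0.0], [-0.852, -0.523, -0.0], [0.0, -0.0, -1.0]]
force: [-6.2, 0.3, 5.3]
opening: 0.288
```

Run:
```python
from h import *
from rig import bot,viewer
s=bot.read_state();print(s["time_s"],s["position"],s["opening"]*87,s["force"],s["moment"])
c=viewer.capture("wrist");np.savez("pics/wrist4.npz",**c);d=viewer.capture("side");np.savez("pics/side4.npz",**d)
im=np.vstack([c["frame"][60:340,140:500],cv2.resize(d["frame"][165:295,262:442],(360,260),interpolation=cv2.INTER_CUBIC)])
cv2.imwrite("pics/v4.png",im[:,:,::-1])
```

```text
4.25 [5.95674966e-01 4.19049633e-04 2.51819648e-01] 25.08604266814248 [-6.17355637  0.29954384  5.30205202] [-0.03547354  1.45138529 -0.06171314]
```

View pics/v4.png

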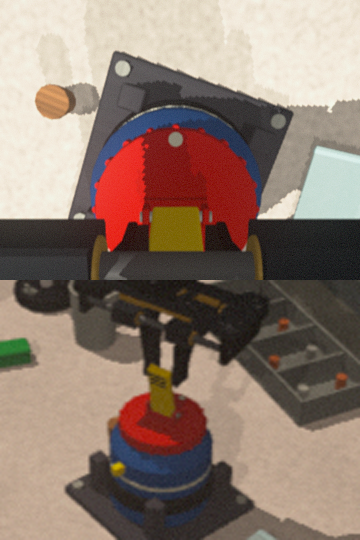

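Run:
```python
from h import *
d=dict(np.load("pics/side4.npz"));c=dict(np.load("pics/wrist4.npz"))
h=np.array([.5959,-.0005,.138]);ex=np.array([.849,.528,0]);ey=np.array([-.528,.849,0])
for t in(60,70,80,90):
    a=np.radians(t);ax=-ex*np.cos(a)+np.array([0,0,1])*np.sin(a);n=ex*np.sin(a)+np.array([0,0,1])*np.cos(a)
    P=[h+ax*.0*1, h+ax*.062,h+ax*.062+ey*.013+n*.005,h+ax*.062-ey*.013+n*.005]
    P+= [h+ax*.062+ey*.013-n*.005,h+ax*.062-ey*.013-n*.005]
    print(t,np.round((proj(d,P)-[262,165])*2,0).tolist(),np.round(proj(c,P)-[140,60]).tolist()[:6])
f=d["frame"][190:250,305:385,::-1];g=c["frame"][200:330,250:380,::-1]
cv2.imwrite("pics/v5.png",np.hstack([cv2.resize(f,(560,420),interpolation=cv2.INTER_CUBIC),]))
```

```text
60 [[165.0, 126.0], [151.0, 101.0], [143.0, 93.0], [164.0, 101.0], [139.0, 101.0], [160.0, 109.0]] [[177.0, 216.0], [177.0, 320.0], [147.0, 315.0], [207.0, 314.0], [149.0, 325.0], [206.0, 325.0]]
70 [[165.0, 126.0], [156.0, 93.0], [148.0, 85.0], [170.0, 93.0], [144.0, 92.0], [165.0, 100.0]] [[177.0, 216.0], [177.0, 306.0], [146.0, 298.0], [208.0, 298.0], [147.0, 314.0], [207.0, 313.0]]
80 [[165.0, 126.0], [162.0, 85.0], [154.0, 78.0], [175.0, 87.0], [149.0, 84.0], [170.0, 93.0]] [[177.0, 216.0], [177.0, 287.0], [145.0, 277.0], [209.0, 277.0], [146.0, 297.0], [208.0, 296.0]]
90 [[165.0, 126.0], [167.0, 80.0], [159.0, 73.0], [180.0, 82.0], [154.0, 78.0], [175.0, 86.0]] [[177.0, 216.0], [177.0, 264.0], [144.0, 253.0], [209.0, 253.0], [145.0, 276.0], [209.0, 275.0]]
```

View pics/v5.png

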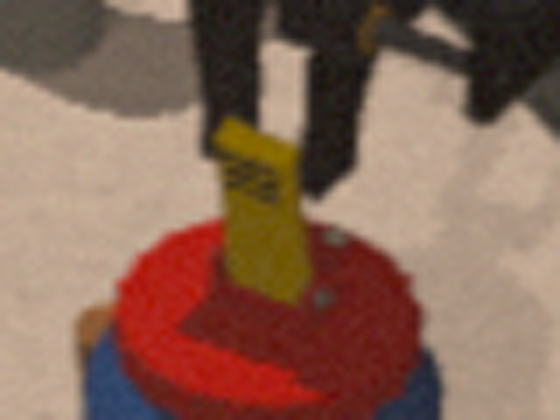

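The side crop shows the tab at only about 77°: top corners at (232,118) and (298,150), against (225,100)/(300,132) expected when upright. It slipped a little in the pads. I'll write a silhouette-fit estimator for the tab angle and keep pushing.

```bash
cat >> h.py <<'E'
def tabhull(c,t,yaw,off,h=np.array([.5959,-.0005,.138])):
    ex=np.array([np.cos(yaw),np.sin(yaw),0]);ey=np.array([-ex[1],ex[0],0]);Z=np.array([0,0,1.])
    ax=-ex*np.cos(t)+Z*np.sin(t);n=ex*np.sin(t)+Z*np.cos(t)
    P=[h+ax*a+ey*b+n*d for a in(-.003,.062) for b in(-.013,.013) for d in(-.005,.005)]
    hull=cv2.convexHull(((proj(c,P)+off)*8).astype(np.int32))//2
    m=np.zeros((480*4,640*4),np.uint8);cv2.fillConvexPoly(m,hull,255);return cv2.resize(m,(640,480),interpolation=cv2.INTER_AREA)/255.
def fit(c,ts,yaw,offs):
    m=masks(c["frame"])["yel"];b=[x for x in blobs(m,40) if np.hypot(*(x[1]-proj(c,[.5959,-.0005,.16])[0]))<30]
    M=sum(x[2] for x in b).astype(float);best=[]
    for t in ts:
        for o in offs:
            A=tabhull(c,np.radians(t),yaw,o);best.append((np.minimum(A,M).sum()/np.maximum(A,M).sum(),t,o))
    return sorted(best,key=lambda x:-x[0])[:3]
E
python3 - <<'E'
from h import *
y=np.radians(31.9)
O=[(a,b) for a in np.arange(-5,2.1,1) for b in np.arange(-1,4.1,1)]
d=dict(np.load("pics/side0.npz"));print(fit(d,[0],y,O))
o=[fit(d,[0],y,O)[0][2]];
print(fit(dict(np.load("pics/side3.npz")),range(15,50,5),y,o));print(fit(dict(np.load("pics/side4.npz")),range(60,94,2),y,o))
d=dict(np.load("pics/scene0.npz"));O=[(a,b) for a in np.arange(-4,4.1,1) for b in np.arange(-4,4.1,1)];print(fit(d,[0],y,O))
E
```

```text
[(np.float64(0.5136560222762012), 0, (np.float64(-2.0), np.float64(0.0))), (np.float64(0.5136560222762012), 0, (np.float64(-2.0), np.float64(1.0))), (np.float64(0.5136560222762012), 0, (np.float64(-1.0), np.float64(-1.0)))]Traceback (most recent call last):
  File "<stdin>", line 6, in <module>
  File "h.py", line 22, in fit
    M=sum(x[2] for x in b).astype(float);best=[]
      ^^^^^^^^^^^^^^^^^^^^^^^^^^^
AttributeError: 'int' object has no attribute 'astype'
```

Emit:
arm_command:
  targets:
    - {"rot": [0, 0, 0], "offset": [0, -0.25, -0.03], "gripper": 1}
    - {"rot": [0, 0, 0], "offset": [0, -0.5, -0.06], "gripper": 1}
    - {"rot": [0, 0, 0], "offset": [0, -0.7, -0.08], "gripper": 1}
    - {"rot": [0, 0, 0], "offset": [0, -0.7, -0.08], "gripper": 1}

```text
time_s: 4.75
position: [0.6014, 0.004, 0.2521]
tcp_rot: [[0.523, -0.853, -0.0], [-0.853, -0.523, -0.0], [0.0, 0.0, -1.0]]
force: [-6.0, 0.4, 2.2]
opening: 0.286
```

Run:
```python
from h import *
from rig import bot,viewer
s=bot.read_state();print(s["time_s"],s["position"],s["opening"]*87,s["force"],s["moment"])
y=np.radians(31.9)
O=[(a,b) for a in np.arange(-5,2.1,1) for b in np.arange(-1,4.1,1)]
o=[fit(dict(np.load("pics/side0.npz")),[0],y,O)[0][2]]
d=viewer.capture("side");np.savez("pics/side5.npz",**d);c=viewer.capture("scene");np.savez("pics/scene5.npz",**c)
print(fit(d,range(60,96,2),y,o))
```

```text
4.75 [0.60137474 0.003951   0.25214942] 24.876280081040832 [-6.01810625  0.38299478  2.1871145 ] [-0.03929153  1.35428084 -0.04715066]Traceback (most recent call last):
  File "<stdin>", line 8, in <module>
  File "h.py", line 22, in fit
    M=sum(x[2] for x in b).astype(float);best=[]
      ^^^^^^^^^^^^^^^^^^^^^^^^^^^
AttributeError: 'int' object has no attribute 'astype'
```

```bash
sed -i 's/yel=((H>24)&(H<34)&(S>180)&(V>90))/yel=((H>20)\&(H<36)\&(S>130)\&(V>45))/' h.py
python3 - <<'E'
from h import *
from rig import bot,viewer
y=np.radians(31.9)
O=[(a,b) for a in np.arange(-5,2.1,1) for b in np.arange(-1,4.1,1)]
L=lambda n:dict(np.load(f"pics/{n}.npz"))
f=fit(L("side0"),[0],y,O);print(f);o=[f[0][2]]
for n in("side3","side4","side5"):print(n,fit(L(n),range(10,96,2),y,o))
f=fit(L("scene0"),[0],y,O);print(f)
print(fit(L("scene5"),range(60,96,2),y,[f[0][2]]))
f=L("side5")["frame"][190:250,305:385,::-1];g=L("scene5")["frame"][180:240,270:350,::-1]
cv2.imwrite("pics/v6.png",cv2.resize(np.hstack([f,g]),(800,300),interpolation=cv2.INTER_CUBIC))
E
```

```text
[(np.float64(0.8097636115883643), 0, (np.float64(-1.0), np.float64(1.0))), (np.float64(0.7975167706249265), 0, (np.float64(-2.0), np.float64(1.0))), (np.float64(0.7968823529411765), 0, (np.float64(-2.0), np.float64(2.0)))]
side3 [(np.float64(0.346894991418318), 28, (np.float64(-1.0), np.float64(1.0))), (np.float64(0.3430429177332262), 26, (np.float64(-1.0), np.float64(1.0))), (np.float64(0.3216464495992055), 24, (np.float64(-1.0), np.float64(1.0)))]
side4 [(np.float64(0.7348938274175081), 76, (np.float64(-1.0), np.float64(1.0))), (np.float64(0.7236788497680349), 74, (np.float64(-1.0), np.float64(1.0))), (np.float64(0.7196635200974422), 78, (np.float64(-1.0), np.float64(1.0)))]
side5 [(np.float64(0.779400433421623), 82, (np.float64(-1.0), np.float64(1.0))), (np.float64(0.7658877035101725), 80, (np.float64(-1.0), np.float64(1.0))), (np.float64(0.7644229068656927), 84, (np.float64(-1.0), np.float64(1.0)))]
[(np.float64(0.8381077264474481), 0, (np.float64(2.0), np.float64(-1.0))), (np.float64(0.8380768260906112), 0, (np.float64(1.0), np.float64(-1.0))), (np.float64(0.8124222984733204), 0, (np.float64(1.0), np.float64(0.0)))]
[(np.float64(0.740693307062373), 94, (np.float64(2.0), np.float64(-1.0))), (np.float64(0.7344977741017346), 92, (np.float64(2.0), np.float64(-1.0))), (np.float64(0.7175229653697754), 90, (np.float64(2.0), np.float64(-1.0)))]
```

View pics/v6.png

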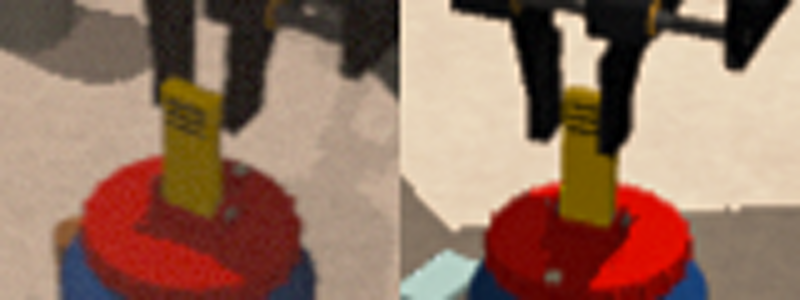

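The side silhouette gives about 82° and the scene view about 90° but partly occluded. It is nearly upright, but the pads hold it off-centre. I'll let go, rise, turn the jaws 90°, centre on the cap axis and pinch the broad faces, which squares the tab upright.

Emit:
arm_command:
  targets:
    - {"rot": [0, 0, 0], "offset": [0, 0, 0], "gripper": 0.3}
    - {"rot": [0, 0, 0], "offset": [0, 0, 0], "gripper": 0.3}
    - {"rot": [0, 0, 0], "offset": [0, 0, 0], "gripper": 0.1}
    - {"rot": [0, 0, 0], "offset": [0, 0, -1.5], "gripper": 0.0}
    - {"rot": [0, 0, 0], "offset": [0, 0, -4], "gripper": 0.0}
    - {"rot": [0, 0, 8], "offset": [0, 0.7, -4], "gripper": 0.0}
    - {"rot": [0, 0, 16], "offset": [0, 0.7, -4], "gripper": 0.0}
    - {"rot": [0, 0, 24], "offset": [0, 0.7, -4], "gripper": 0.0}

```text
time_s: 5.65
position: [0.5969, -0.0003, 0.2915]
tcp_rot: [[0.124, -0.992, 0.004], [-0.992, -0.124, -0.001], [0.001, -0.004, -1.0]]
force: [0.4, -0.4, -0.0]
opening: 0.926
```

Emit:
arm_command:
  targets:
    - {"rot": [0, 0, 66], "offset": [0, 0, 0], "gripper": 0.0}
    - {"rot": [0, 0, 66], "offset": [0, 0, 0], "gripper": 0.0}
    - {"rot": [0, 0, 66], "offset": [0, 0, 0], "gripper": 0.0}
    - {"rot": [0, 0, 66], "offset": [0, 0, 0], "gripper": 0.0}
    - {"rot": [0, 0, 66], "offset": [0, 0, 0], "gripper": 0.0}
    - {"rot": [0, 0, 66], "offset": [0, 0, 0], "gripper": 0.0}
    - {"rot": [0, 0, 66], "offset": [0, 0, 0], "gripper": 0.0}
    - {"rot": [0, 0, 66], "offset": [0, 0, 0], "gripper": 0.0}

```text
time_s: 6.45
position: [0.5969, -0.0002, 0.2911]
tcp_rot: [[-0.855, -0.518, 0.004], [-0.518, 0.855, -0.001], [-0.003, -0.002, -1.0]]
force: [-0.2, 0.3, -0.4]
opening: 0.999
```

Run:
```python
from h import *
from rig import bot,viewer
s=bot.read_state();print(s["time_s"],s["position"],s["opening"]*87,s["force"],s["moment"],s["joint_positions"][5],np.degrees(np.arctan2(s["tcp_rot"][1,0],s["tcp_rot"][0,0])))
y=np.radians(31.9)
d=viewer.capture("side");np.savez("pics/side6.npz",**d);c=viewer.capture("scene");np.savez("pics/scene6.npz",**c);w=viewer.capture("wrist");np.savez("pics/wrist6.npz",**w)
print(fit(d,range(70,96,2),y,[(-1,1)]),fit(c,range(70,96,2),y,[(1.5,-1)]))
```

```text
6.45 [ 5.96949359e-01 -1.94064938e-04  2.91110155e-01] 86.94882078964778 [-0.24487171  0.32827531 -0.44340251] [ 0.11855465  0.10434378 -0.01810019] 138.0575193431725 -148.80241658934074
[(np.float64(0.7252360050508087), 82, (-1, 1)), (np.float64(0.7105148763523957), 80, (-1, 1)), (np.float64(0.7097825575375348), 84, (-1, 1))] [(np.float64(0.8951565446095093), 90, (1.5, -1)), (np.float64(0.8941318308783155), 88, (1.5, -1)), (np.float64(0.8833031347331273), 86, (1.5, -1))]
```

Emit:
arm_command:
  targets:
    - {"rot": [0, 0, 0], "offset": [0.1, 0, 3], "gripper": 0.0}
    - {"rot": [0, 0, 0], "offset": [0.1, 0, 5.5], "gripper": 0.0}
    - {"rot": [0, 0, 0], "offset": [0.1, 0, 6.8], "gripper": 0.2}
    - {"rot": [0, 0, 0], "offset": [0.1, 0, 6.8], "gripper": 0.4}
    - {"rot": [0, 0, 0], "offset": [0.1, 0, 6.8], "gripper": 0.6}
    - {"rot": [0, 0, 0], "offset": [0.1, 0, 6.8], "gripper": 0.7}
    - {"rot": [0, 0, 0], "offset": [0.1, 0, 6.8], "gripper": 0.8}
    - {"rot": [0, 0, 0], "offset": [0.1, 0, 6.8], "gripper": 0.85}

```text
time_s: 7.4
position: [0.5951, -0.0005, 0.2232]
tcp_rot: [[-0.853, -0.523, 0.002], [-0.523, 0.853, -0.0], [-0.001, -0.001, -1.0]]
force: [-0.3, 0.6, -0.2]
opening: 0.543
```

Emit:
arm_command:
  targets:
    - {"rot": [0, 0, 0], "offset": [0, 0, 0], "gripper": 1}
    - {"rot": [0, 0, 0], "offset": [0, 0, 0], "gripper": 1}
    - {"rot": [0, 0, 0], "offset": [0, 0, 0], "gripper": 1}
    - {"rot": [0, 0, 0], "offset": [0, 0, 0], "gripper": 1}

```text
time_s: 7.8
position: [0.5944, -0.0006, 0.2223]
tcp_rot: [[-0.853, -0.523, -0.001], [-0.523, 0.853, -0.0], [0.001, 0.0, -1.0]]
force: [-2.4, -0.6, 1.5]
opening: 0.171
```

Run:
```python
from h import *
from rig import bot,viewer
s=bot.read_state();print(s["time_s"],s["position"],s["opening"]*87,s["force"],s["moment"],s["joint_positions"][5],np.degrees(np.arctan2(s["tcp_rot"][1,0],s["tcp_rot"][0,0])))
w=viewer.capture("wrist");np.savez("pics/wrist7.npz",**w);d=viewer.capture("side");np.savez("pics/side7.npz",**d)
f=cv2.resize(d["frame"][185:265,300:390],(360,320),interpolation=cv2.INTER_CUBIC)
cv2.imwrite("pics/v7.png",np.hstack([w["frame"][:320,100:540],f])[:,:,::-1])
for a,p,b in blobs(masks(w["frame"])["yel"]):print(a,p)
print("lug rest expected px",proj(w,[.5959-.064*np.cos(np.radians(12.7)),-.0005-.064*np.sin(np.radians(12.7)),.084]))
```

```text
7.8 [ 5.94441007e-01 -5.76142381e-04  2.22257926e-01] 14.905894040704343 [-2.35080634 -0.64629844  1.45533281] [ 0.02086335  0.27074515 -0.02748527] 137.69897165292917 -148.4906042094726
980 [318.13469388 292.12142857]
1057 [324.24314096 364.87795648]
19 [369.         355.21052632]
10 [374.5 354. ]
8 [375.75 377.25]
9 [405.88888889 377.77777778]
11 [479.72727273 380.90909091]
8 [177.875 382.875]
15 [354.53333333 383.13333333]
8 [414.375 384.625]
8 [461.875 384.125]
8 [518.75  384.625]
9 [333.44444444 386.55555556]
9 [405.88888889 389.        ]
9 [186.11111111 388.22222222]
8 [193.    386.875]
10 [470.9 389. ]
10 [323.  391.2]
8 [393.5 390. ]
12 [508.66666667 392.75      ]
8 [520.   391.75]
lug rest expected px [[411.00926552 293.05046347]]
```

View pics/v7.png

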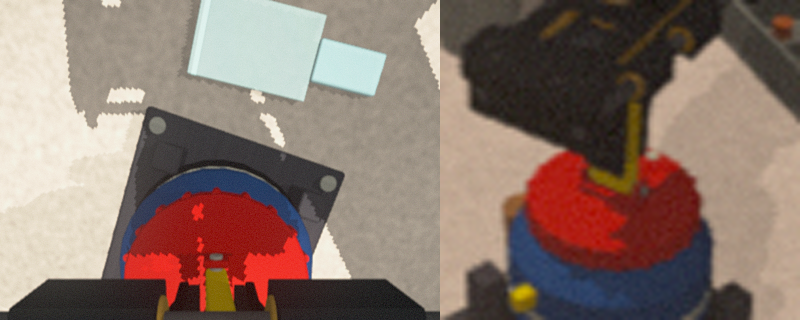

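The wrist view (tab edge at (218,290) in the crop) and the side view show the jaws closing on the broad faces. The opening is still 14.9 mm, so I'll let them settle.

Emit:
arm_command:
  targets:
    - {"rot": [0, 0, 0], "offset": [0, 0, 0], "gripper": 1}
    - {"rot": [0, 0, 0], "offset": [0, 0, 0], "gripper": 1}
    - {"rot": [0, 0, 0], "offset": [0, 0, 0], "gripper": 1}
    - {"rot": [0, 0, 0], "offset": [0, 0, 0], "gripper": 1}

```text
time_s: 8.3
position: [0.5947, -0.0004, 0.2222]
tcp_rot: [[-0.853, -0.522, -0.0], [-0.522, 0.853, 0.0], [-0.0, 0.0, -1.0]]
force: [0.5, -0.1, 0.1]
opening: 0.114
```

```bash
cat > st.py <<'E'
from h import *
from rig import bot,viewer
s=bot.read_state();print(s["time_s"],np.round(s["position"],4),"open",round(s["opening"]*87,1),"F",np.round(s["force"],1),"M",np.round(s["moment"],3),"j6",round(s["joint_positions"][5],1),"yaw",round(np.degrees(np.arctan2(s["tcp_rot"][1,0],s["tcp_rot"][0,0])),1))
d=viewer.capture("side")
L=[p for a,p,b in blobs(masks(d["frame"])["yel"],4) if np.hypot(*(p-[319.5,258]))<14]
for p in L:
    q=ray(d,*p,.086)[:2]-ray(d,319.5,258,.086)[:2]
    print("lug px",np.round(p,1),"lug shift cradle-y mm (rel. nominal)",np.round(1000*(q@[-np.sin(np.radians(12.7)),np.cos(np.radians(12.7))]),1))
E
python3 st.py
python3 - <<'E'
from h import *
for n in("side0","side6","side7"):
    d=dict(np.load(f"pics/{n}.npz"));print(n,[(a,np.round(p,1)) for a,p,b in blobs(masks(d["frame"])["yel"],4) if np.hypot(*(p-[319.5,258]))<14])
E
```

```text
8.3 [ 5.947e-01 -4.000e-04  2.222e-01] open 9.9 F [ 0.5 -0.1  0.1] M [0.143 0.16  0.009] j6 137.7 yaw -148.5
lug px [320.2 259.1] lug shift cradle-y mm (rel. nominal) -3.7
side0 [(np.int32(39), array([320.1, 258.9]))]
side6 [(np.int32(38), array([320.2, 258.9]))]
side7 [(np.int32(38), array([320.3, 259.1]))]
```

Emit:
arm_command:
  targets:
    - {"rot": [0, 0, -5], "offset": [0, 0, 0], "gripper": 1}
    - {"rot": [0, 0, -10], "offset": [0, 0, 0], "gripper": 1}
    - {"rot": [0, 0, -15], "offset": [0, 0, 0], "gripper": 1}
    - {"rot": [0, 0, -20], "offset": [0, 0, 0], "gripper": 1}
    - {"rot": [0, 0, -25], "offset": [0, 0, 0], "gripper": 1}
    - {"rot": [0, 0, -30], "offset": [0, 0, 0], "gripper": 1}

```text
time_s: 8.95
position: [0.5949, -0.0002, 0.2223]
tcp_rot: [[-0.475, -0.88, 0.001], [-0.88, 0.475, 0.001], [-0.001, -0.0, -1.0]]
force: [0.2, 0.8, -1.0]
opening: 0.112
```

```bash
python3 st.py
```

```text
8.95 [ 5.949e-01 -2.000e-04  2.223e-01] open 9.8 F [ 0.2  0.8 -1. ] M [ 0.186  0.102 -0.174] j6 107.5 yaw -118.3
lug px [321.4 259.9] lug shift cradle-y mm (rel. nominal) -7.4
```

The moment is -0.17 N m and the lug shift is -3.7 mm, which agree with sliding friction. Continuing.

Emit:
arm_command:
  targets:
    - {"rot": [0, 0, -3], "offset": [0, 0, 0], "gripper": 1}
    - {"rot": [0, 0, -6], "offset": [0, 0, 0], "gripper": 1}
    - {"rot": [0, 0, -9], "offset": [0, 0, 0], "gripper": 1}
    - {"rot": [0, 0, -12], "offset": [0, 0, 0], "gripper": 1}
    - {"rot": [0, 0, -15], "offset": [0, 0, 0], "gripper": 1}

```text
time_s: 9.5
position: [0.5949, -0.0001, 0.2222]
tcp_rot: [[-0.234, -0.972, 0.001], [-0.972, 0.234, 0.001], [-0.001, -0.0, -1.0]]
force: [0.2, 1.7, -0.4]
opening: 0.111
```

```bash
python3 st.py
```

```text
9.5 [ 5.949e-01 -1.000e-04  2.222e-01] open 9.7 F [ 0.2  1.7 -0.4] M [ 0.261  0.037 -0.116] j6 92.7 yaw -103.5
lug px [321.1 259.7] lug shift cradle-y mm (rel. nominal) -6.6
```

Emit:
arm_command:
  targets:
    - {"rot": [0, 0, -1.5], "offset": [0, 0, 0], "gripper": 1}
    - {"rot": [0, 0, -3], "offset": [0, 0, 0], "gripper": 1}
    - {"rot": [0, 0, -4], "offset": [0, 0, 0], "gripper": 1}
    - {"rot": [0, 0, -4], "offset": [0, 0, 0], "gripper": 1}

```text
time_s: 9.95
position: [0.5949, -0.0001, 0.2223]
tcp_rot: [[-0.165, -0.986, 0.001], [-0.986, 0.165, 0.001], [-0.001, -0.001, -1.0]]
force: [3.0, 3.1, -1.4]
opening: 0.111
```

```bash
python3 st.py
```

```text
9.95 [ 5.949e-01 -1.000e-04  2.223e-01] open 9.7 F [ 3.   3.1 -1.4] M [ 0.671 -0.187 -0.17 ] j6 88.7 yaw -99.5
lug px [321.3 259.8] lug shift cradle-y mm (rel. nominal) -7.0
```

Emit:
arm_command:
  targets:
    - {"rot": [0, 0, -1.5], "offset": [0, 0, 0], "gripper": 1}
    - {"rot": [0, 0, -3], "offset": [0, 0, 0], "gripper": 1}
    - {"rot": [0, 0, -4.5], "offset": [0, 0, 0], "gripper": 1}
    - {"rot": [0, 0, -4.5], "offset": [0, 0, 0], "gripper": 1}

```text
time_s: 10.4
position: [0.5949, -0.0001, 0.2223]
tcp_rot: [[-0.086, -0.996, 0.001], [-0.996, 0.086, 0.001], [-0.001, -0.001, -1.0]]
force: [2.7, 3.9, -1.7]
opening: 0.114
```

```bash
python3 st.py
```

```text
10.4 [ 5.949e-01 -1.000e-04  2.223e-01] open 9.9 F [ 2.7  3.9 -1.7] M [ 0.974 -0.374 -0.136] j6 84.1 yaw -94.9
lug px [321.3 259.6] lug shift cradle-y mm (rel. nominal) -6.5
```

Emit:
arm_command:
  targets:
    - {"rot": [0, 0, -1.5], "offset": [0, -0.04, 0], "gripper": 1}
    - {"rot": [0, 0, -3], "offset": [-0.02, -0.08, 0], "gripper": 1}
    - {"rot": [0, 0, -4.5], "offset": [-0.02, -0.08, 0], "gripper": 1}
    - {"rot": [0, 0, -4.5], "offset": [-0.02, -0.08, 0], "gripper": 1}

```text
time_s: 10.85
position: [0.5951, -0.0, 0.2222]
tcp_rot: [[-0.008, -1.0, -0.001], [-1.0, 0.008, 0.001], [-0.001, 0.001, -1.0]]
force: [1.1, 6.0, 0.2]
opening: 0.107
```

```bash
python3 st.py
```

```text
10.85 [ 0.5951 -0.      0.2222] open 9.3 F [1.1 6.  0.2] M [ 1.075 -0.043 -0.155] j6 79.7 yaw -90.4
lug px [321.2 259.8] lug shift cradle-y mm (rel. nominal) -7.0
```

Emit:
arm_command:
  targets:
    - {"rot": [0, 0, -1.5], "offset": [-0.05, 0, 0], "gripper": 1}
    - {"rot": [0, 0, -3], "offset": [-0.1, 0, 0], "gripper": 1}
    - {"rot": [0, 0, -4.5], "offset": [-0.1, 0, 0], "gripper": 1}
    - {"rot": [0, 0, -4.5], "offset": [-0.1, 0, 0], "gripper": 1}

```text
time_s: 11.3
position: [0.5952, 0.0002, 0.2222]
tcp_rot: [[0.071, -0.997, -0.001], [-0.997, -0.071, -0.001], [0.001, 0.001, -1.0]]
force: [0.1, 1.6, 0.1]
opening: 0.111
```

```bash
python3 st.py
```

```text
11.3 [5.952e-01 2.000e-04 2.222e-01] open 9.7 F [0.1 1.6 0.1] M [ 0.451  0.263 -0.147] j6 75.3 yaw -85.9
lug px [321.2 259.8] lug shift cradle-y mm (rel. nominal) -6.8
```

Lateral force is now small and the moment is still at the friction level. The cap has turned about 62°.

Emit:
arm_command:
  targets:
    - {"rot": [0, 0, -1.5], "offset": [0, 0, 0], "gripper": 1}
    - {"rot": [0, 0, -3], "offset": [0, 0, 0], "gripper": 1}
    - {"rot": [0, 0, -4.5], "offset": [0, 0, 0], "gripper": 1}
    - {"rot": [0, 0, -4.5], "offset": [0, 0, 0], "gripper": 1}

```text
time_s: 11.75
position: [0.5952, 0.0003, 0.2222]
tcp_rot: [[0.149, -0.989, -0.001], [-0.989, -0.149, -0.001], [0.001, 0.001, -1.0]]
force: [-2.3, -0.2, 2.3]
opening: 0.107
```

```bash
python3 st.py
```

```text
11.75 [5.952e-01 3.000e-04 2.222e-01] open 9.4 F [-2.3 -0.2  2.3] M [ 0.141  0.477 -0.174] j6 70.8 yaw -81.4
lug px [321.2 259.9] lug shift cradle-y mm (rel. nominal) -7.1
```

Emit:
arm_command:
  targets:
    - {"rot": [0, 0, -1.5], "offset": [0, 0, 0], "gripper": 1}
    - {"rot": [0, 0, -3], "offset": [0, 0, 0], "gripper": 1}
    - {"rot": [0, 0, -4.5], "offset": [0, 0, 0], "gripper": 1}
    - {"rot": [0, 0, -4.5], "offset": [0, 0, 0], "gripper": 1}

```text
time_s: 12.2
position: [0.5952, 0.0005, 0.2222]
tcp_rot: [[0.226, -0.974, -0.001], [-0.974, -0.226, -0.0], [0.0, 0.001, -1.0]]
force: [-2.4, -1.4, 1.5]
opening: 0.116
```

```bash
python3 st.py
```

```text
12.2 [5.952e-01 5.000e-04 2.222e-01] open 10.1 F [-2.4 -1.4  1.5] M [-0.206  0.661 -0.156] j6 66.3 yaw -76.9
lug px [321.2 259.8] lug shift cradle-y mm (rel. nominal) -7.0
```

Emit:
arm_command:
  targets:
    - {"rot": [0, 0, -1.5], "offset": [0, 0, 0], "gripper": 1}
    - {"rot": [0, 0, -3], "offset": [0, 0, 0], "gripper": 1}
    - {"rot": [0, 0, -4.5], "offset": [0, 0, 0], "gripper": 1}
    - {"rot": [0, 0, -4.5], "offset": [0, 0, 0], "gripper": 1}

```text
time_s: 12.65
position: [0.5952, 0.0006, 0.2222]
tcp_rot: [[0.302, -0.953, -0.001], [-0.953, -0.302, -0.0], [0.0, 0.001, -1.0]]
force: [-3.7, -0.9, 1.6]
opening: 0.117
```

```bash
python3 st.py
```

```text
12.65 [0.5952 0.0006 0.2222] open 10.1 F [-3.7 -0.9  1.6] M [-0.326  0.837 -0.169] j6 61.8 yaw -72.4
lug px [321.2 259.8] lug shift cradle-y mm (rel. nominal) -6.9
```

Emit:
arm_command:
  targets:
    - {"rot": [0, 0, -1.5], "offset": [0, 0, 0], "gripper": 1}
    - {"rot": [0, 0, -3], "offset": [0, 0, 0], "gripper": 1}
    - {"rot": [0, 0, -4.5], "offset": [0, 0, 0], "gripper": 1}
    - {"rot": [0, 0, -4.5], "offset": [0, 0, 0], "gripper": 1}

```text
time_s: 13.1
position: [0.5953, 0.0006, 0.2222]
tcp_rot: [[0.375, -0.927, -0.001], [-0.927, -0.375, -0.0], [-0.0, 0.001, -1.0]]
force: [-4.5, -1.9, 2.2]
opening: 0.118
```

```bash
python3 st.py
```

```text
13.1 [0.5953 0.0006 0.2222] open 10.2 F [-4.5 -1.9  2.2] M [-0.458  0.976 -0.193] j6 57.3 yaw -67.9
lug px [321.4 259.7] lug shift cradle-y mm (rel. nominal) -7.0
```

Emit:
arm_command:
  targets:
    - {"rot": [0, 0, -1.5], "offset": [0, 0.05, 0], "gripper": 1}
    - {"rot": [0, 0, -3], "offset": [0, 0.07, 0], "gripper": 1}
    - {"rot": [0, 0, -4], "offset": [0, 0.07, 0], "gripper": 1}
    - {"rot": [0, 0, -4], "offset": [0, 0.07, 0], "gripper": 1}

```text
time_s: 13.55
position: [0.5951, 0.0005, 0.2222]
tcp_rot: [[0.438, -0.899, 0.001], [-0.899, -0.438, 0.0], [-0.0, -0.001, -1.0]]
force: [-2.9, -1.2, -0.1]
opening: 0.113
```

```bash
python3 st.py
```

```text
13.55 [5.951e-01 5.000e-04 2.222e-01] open 9.8 F [-2.9 -1.2 -0.1] M [-0.266  0.665 -0.331] j6 53.3 yaw -64.0
lug px [322.4 260.8] lug shift cradle-y mm (rel. nominal) -11.0
```

The moment has climbed to -0.33 N m and the lug has moved 7.3 mm (about 0.36 N m), so this is the stop. I'll take up 1° more and hold.

Emit:
arm_command:
  targets:
    - {"rot": [0, 0, -0.6], "offset": [0, 0, 0], "gripper": 1}
    - {"rot": [0, 0, -1.1], "offset": [0, 0, 0], "gripper": 1}
    - {"rot": [0, 0, -1.1], "offset": [0, 0, 0], "gripper": 1}
    - {"rot": [0, 0, -1.1], "offset": [0, 0, 0], "gripper": 1}
    - {"rot": [0, 0, -1.1], "offset": [0, 0, 0], "gripper": 1}

```text
time_s: 14.1
position: [0.5951, 0.0005, 0.2222]
tcp_rot: [[0.455, -0.89, 0.001], [-0.89, -0.455, 0.0], [-0.0, -0.001, -1.0]]
force: [-1.3, -0.3, 0.0]
opening: 0.113
```

```bash
python3 st.py
```

```text
14.1 [5.951e-01 5.000e-04 2.222e-01] open 9.9 F [-1.3 -0.3  0. ] M [-0.068  0.404 -0.374] j6 52.2 yaw -62.9
lug px [322.6 260.9] lug shift cradle-y mm (rel. nominal) -11.6
```

Emit:
arm_command:
  targets:
    - {"rot": [0, 0, 0], "offset": [0, 0, 0], "gripper": 1}
    - {"rot": [0, 0, 0], "offset": [0, 0, 0], "gripper": 1}
    - {"rot": [0, 0, 0], "offset": [0, 0, 0], "gripper": 1}
    - {"rot": [0, 0, 0], "offset": [0, 0, 0], "gripper": 1}
    - {"rot": [0, 0, 0], "offset": [0, 0, 0], "gripper": 1}
    - {"rot": [0, 0, 0], "offset": [0, 0, 0], "gripper": 1}
    - {"rot": [0, 0, 0], "offset": [0, 0, 0], "gripper": 1}

```text
time_s: 14.85
position: [0.595, 0.0005, 0.2223]
tcp_rot: [[0.455, -0.89, 0.0], [-0.89, -0.455, 0.0], [0.0, -0.001, -1.0]]
force: [-1.1, 0.3, -0.6]
opening: 0.118
```

```bash
python3 st.py
```

```text
14.85 [5.950e-01 5.000e-04 2.223e-01] open 10.2 F [-1.1  0.3 -0.6] M [ 0.17   0.211 -0.415] j6 52.2 yaw -62.9
lug px [322.6 261. ] lug shift cradle-y mm (rel. nominal) -11.8
```

Held for over a second at about 0.4 N m, with a lug shift of about 8 mm (0.13 rad). Now I'll unwind the elastic twist, open and rise.

Emit:
arm_command:
  targets:
    - {"rot": [0, 0, 2], "offset": [0, 0, 0], "gripper": 1}
    - {"rot": [0, 0, 4], "offset": [0, 0, 0], "gripper": 1}
    - {"rot": [0, 0, 6], "offset": [0, 0, 0], "gripper": 1}
    - {"rot": [0, 0, 7], "offset": [0, 0, 0], "gripper": 1}
    - {"rot": [0, 0, 7], "offset": [0, 0, 0], "gripper": 1}

```text
time_s: 15.4
position: [0.595, 0.0004, 0.2222]
tcp_rot: [[0.345, -0.939, 0.0], [-0.939, -0.345, -0.0], [0.0, -0.0, -1.0]]
force: [-0.6, 1.7, -3.0]
opening: 0.11
```

```bash
python3 st.py
```

```text
15.4 [5.950e-01 4.000e-04 2.222e-01] open 9.5 F [-0.6  1.7 -3. ] M [ 0.166  0.162 -0.042] j6 59.1 yaw -69.8
lug px [320.8 259.3] lug shift cradle-y mm (rel. nominal) -5.2
```

Emit:
arm_command:
  targets:
    - {"rot": [0, 0, 0], "offset": [0, 0, 0], "gripper": 0.6}
    - {"rot": [0, 0, 0], "offset": [0, 0, 0], "gripper": 0.4}
    - {"rot": [0, 0, 0], "offset": [0, 0, 0], "gripper": 0.3}
    - {"rot": [0, 0, 0], "offset": [0, 0, 0], "gripper": 0.3}
    - {"rot": [0, 0, 0], "offset": [0, 0, -3], "gripper": 0.3}
    - {"rot": [0, 0, 0], "offset": [0, 0, -7], "gripper": 0.3}
    - {"rot": [0, 0, 0], "offset": [0, 0, -11], "gripper": 0.3}
    - {"rot": [0, 0, 0], "offset": [0, 0, -11], "gripper": 0.3}

```text
time_s: 16.25
position: [0.598, -0.0001, 0.3388]
tcp_rot: [[0.344, -0.939, 0.014], [-0.939, -0.344, -0.003], [0.007, -0.012, -1.0]]
force: [0.0, -0.2, 0.7]
opening: 0.684
```

```bash
python3 st.py
python3 - <<'E'
from h import *
from rig import bot,viewer
d=viewer.capture("side");c=viewer.capture("scene");w=viewer.capture("wrist")
np.savez("pics/side9.npz",**d);np.savez("pics/scene9.npz",**c);np.savez("pics/wrist9.npz",**w)
for y in(105,109,113):print(y,fit(d,range(70,98,2),np.radians(y),[(-1,1),(-2,1),(-1,2)]),fit(c,range(70,98,2),np.radians(y),[(1.5,-1)]))
f=cv2.resize(d["frame"][180:270,290:400],(330,270));g=cv2.resize(c["frame"][170:290,240:380],(330,270))
cv2.imwrite("pics/v9.png",np.hstack([cv2.resize(w["frame"],(470,352)),np.vstack([f,g])[:352] if 0 else cv2.resize(np.vstack([f,g]),(215,352))])[:,:,::-1])
E
```

```text
16.25 [ 5.980e-01 -1.000e-04  3.388e-01] open 59.6 F [ 0.  -0.2  0.7] M [ 0.029  0.056 -0.046] j6 59.2 yaw -69.9
lug px [320.2 258.9] lug shift cradle-y mm (rel. nominal) -3.3
105 [(np.float64(0.7069053517409654), 84, (-2, 1)), (np.float64(0.7032225163311397), 88, (-1, 2)), (np.float64(0.7025961222477818), 86, (-1, 1))] [(np.float64(0.7425447316103381), 92, (1.5, -1)), (np.float64(0.7397466395345506), 94, (1.5, -1)), (np.float64(0.7204299591566399), 90, (1.5, -1))]
109 [(np.float64(0.7210208922083166), 86, (-1, 1)), (np.float64(0.720845017760329), 88, (-1, 2)), (np.float64(0.7201375392435342), 88, (-1, 1))] [(np.float64(0.7645128205128205), 92, (1.5, -1)), (np.float64(0.7586699185057403), 94, (1.5, -1)), (np.float64(0.7529780744662485), 90, (1.5, -1))]
113 [(np.float64(0.7356187968401864), 90, (-1, 2)), (np.float64(0.7322186364444897), 88, (-1, 2)), (np.float64(0.7315366346190483), 88, (-1, 1))] [(np.float64(0.7891314515034019), 90, (1.5, -1)), (np.float64(0.7846581670642941), 92, (1.5, -1)), (np.float64(0.7718867422113079), 88, (1.5, -1))]
```

View pics/v9.png

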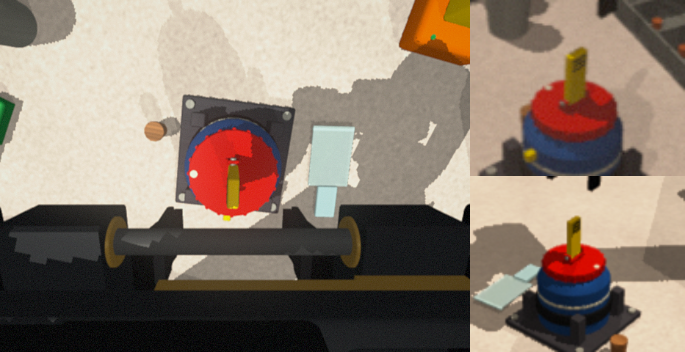

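The final view shows the tab standing at about 90°, the dot moved round to (193,174), the lug back at its rest pixel, and the cork and scraper where they were. Handing in.

Emit:
arm_command:
  targets:
    - {"rot": [0, 0, 0], "offset": [0, 0, 0], "gripper": 0.3}
    - {"rot": [0, 0, 0], "offset": [0, 0, 0], "gripper": 0.3}
    - {"rot": [0, 0, 0], "offset": [0, 0, 0], "gripper": 0.3}

```text
time_s: 16.75
position: [0.5946, 0.0004, 0.3312]
tcp_rot: [[0.344, -0.939, -0.002], [-0.939, -0.344, 0.0], [-0.001, 0.002, -1.0]]
force: [0.4, -1.2, 0.2]
opening: 0.699
```

```bash
python3 -c "
from rig import ticket
print(ticket.hand_in())"
```

```text
the job is handed in; nothing more can be done
None
```

The vent is open: the tab stands upright and the cap is at its open stop. I handed the job in at about 16.8 s, with the gripper raised clear.

- **Tab:** I pinched it by its side edges and swung it up, but it slipped in the pads and stopped at about 82°. I then let go, turned the jaws 90° and pinched its broad faces to square it upright.
- **Cap:** I turned it anticlockwise about 79° (1.37 rad) until I felt the stop, then held it there for over a second at 0.37–0.42 N m. The lug moved about 8 mm at most (0.13 rad), below the 0.22 rad limit. I unwound that twist before letting go.
- **Last checks:** The tab measures about 88–90°, the lug is back at its rest position, and the cork and scraper look unmoved. I did not check the other bystanders closely at the end.
- **Disagreements:**
  - Before the second grip, the side camera read the tab at 82° and the scene camera at about 90°; they agree to within a few degrees now.
  - The side camera also placed the hinge 4–5 mm away from where the wrist camera did. I went with the wrist camera, and side forces stayed around 6 N or less while turning.

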